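# Seal and lock the noodle box

### The arm

A 7-joint arm with a two-finger parallel gripper is mounted at the origin on the work surface. World frame = base frame: x ahead of the robot, y to its left, z up, the work surface at z = 0. Lengths are in m, angles in rad, forces in N, time in s.
With the tool pointing down it reaches from about 0.425 to 1.025 m from the base axis. Payload 9.4 kg.
Tool frame: the origin (TCP) lies where the fingers leave the gripper's body, on its centre line; the fingertips stand 84 mm ahead of it and the grasp point (between the pads) lies bot.grip_point_offset ahead of it (bot.grip_point_offset is the distance from the TCP to the grasp point, in m); z points along the fingers, x is the direction in which the jaws open and shut, and the axes are right-handed (so a half turn about z gives the same grasp; the last joint's range is limited). The gripper opens to 93 mm and grips with 3 to 60 N. Pads are 15 mm wide; open, the fingers measure 128 mm over their backs; the gripper's body (75 mm by 188 mm) begins 65 mm behind the grasp point.
Start: joints at [-1.23, 0.599, -0.003, 1.599, 0.002, 0.943, -0.08], TCP at [0.294, 0.663, 0.303] pointing down, gripper open.
Joint ranges: [-2.57, 2.57], [-0.35, 1.97], [-1.29, 1.29], [0.11, 2.56], [-1.05, 4.19], [0.11, 1.86], [-2.63, 2.63]. Speed limits (rad/s): [2.22, 2.22, 3.01, 3.01, 3.14, 3.14, 3.14].

### API

Orientations are given as a unit quaternion [x, y, z, w].
In Python, from bench import observe, grab_frame, calibration, bot, models gives the robot as it stands. The module is installed in compiled form; this text tells all that it offers.
- The arm moves only by the tool move_arm, never from a script. Its argument "motion" is a list of rows, each a list of 7 numbers: the turn, a rotation vector about the world's x, y, z in degrees, then the shift along the world's x, y, z in m, then the gripper command: -1 is fully open, 1 is shut, values between are in proportion. A call has 1 to 12 rows; each row shifts and turns the commanded pose from where the row before left it; what a row does not reach is not made up. A row lasts 1/8 s, in which the tool goes at most 62.5 mm and 10.7 degrees, less where a joint would pass 70% of its speed; a pose out of reach is approached as far as the arm can. A call is refused whole if a number of a shift passes 0.0625 or a number of a turn 10.7, either way. A call with a gripper value outside its range is refused whole. The fingers move at their own pace and stop on an object; "squeeze" is the grip in N (left out, the last holds). Time passes only in rows, so rows that do not move let the fingers close. It gives the time, the measured TCP pose, the force and the opening at its end, in the units of the state.
- observe(): the state, without advancing time (a new reading comes with each control period).
- grab_frame(name): name is "scene" or "top" or "wrist"; returns (picture, depth): 384x512x3 uint8, red, green, blue; 384x512 float32, m along the optical axis (not along the pixel's ray), 0 where there is no reading.
- calibration(name): a dict with "mtx" (3x3 intrinsics, pixels), "rvec" (rotation vector, rad) and "tvec" (3), from world to camera coordinates, as OpenCV has them. Camera axes: x right, y down, z forward; pixel columns grow to the right and rows downward; lengths in m; the calibration is good to about 2 mm. A picture is of the moment at which its call begins: read the wrist's pose just before it. calibration takes no time and is no camera call; for the wrist camera it gives the pose at the moment of the call.
- bot.close_job(): hands the job in, once; it reports no verdict.
Trained networks look in the newest picture that a camera, given by its name, has taken for a name from the list of things; names that differ only in an ending like _2 or _b are one class to them, and where a whole thing is asked for, a point or a joint stands for the part that bears it (a point fixed in the world has none). Each returns a list of dicts, best first, with "confidence" (0 to 1); they miss things now and then, are a little off and sometimes report something else, mostly with a low value. They report only what shows in the picture. A call takes as long as a camera call. They do not tell look-alikes from the thing itself.
- models.masks_of(camera, thing): "mask" (384x512 bool, what is visible of it) and "extent" ([left, top, right, bottom] in pixels, round what is visible of it).
The state is a dict: "time": time; "qpos": joint angles; "dq": joint speeds; "tau": joint torques, N m; "tool_pos": TCP position; "ee_rot": TCP orientation; "force": force on the tool from outside, world axes, zero at the start; "moment": the same for the moment, N m; "gripper_width": finger opening in m.
Only numpy, scipy, OpenCV 4.12 (cv2) and the standard library are available. Lean on these libraries where they do the work, as an engineer would, in place of code of your own. Each camera call takes 0.05 s, during which the arm holds its last target. There are 200 camera calls.

### The job

Seal the noodle box: first press the lid's four corners down one by one until each is fully flush, then lift the lock knob out of its open notch, take it along past the half-way notch and let it drop fully down into the last (locked) notch, which you have to feel for because it is hidden. Leave the knob free and the other things on the shelf where they are.

Things in the scene. Friction and masses are not known exactly. Their poses are not given: they have to be found in the camera images.
- noodle_box: Clear plastic noodle box with a white gasketed lid, fixed to the shelf; 130 (x) x 200 (y) x 82 mm tall to the lid's flat top. Origin: centre of its underside, at shelf level; z up, y along its length. Down the middle of the lid runs a white ridge 40 mm wide (x), 200 mm long (y), top at z = 86 mm, with a slot along y in which the lock knob travels. A black strip in the slot hides the notches below it.
- corner_nr (a joint): Corner presser of the lid at the box's -x, -y corner: a white slab 42 (x) x 70 (y) mm that squeezes the gasket below it. Value = how far it has been pressed down: 0 = 8 mm proud of the lid, 0.008 = flush with the lid's top and hard against its stop. It takes about 8 N to push and stays where it is left; it starts 0 to 3 mm down.
- corner_nr_top (a point): Centre of the top face of that corner presser (-x, -y); 43.5 mm from the box's centre line in x, 65 mm from it in y, 90 mm above the shelf when 8 mm proud, 82 mm when flush.
- corner_nl (a joint): Corner presser of the lid at the box's -x, +y corner: a white slab 42 (x) x 70 (y) mm that squeezes the gasket below it. Value = how far it has been pressed down: 0 = 8 mm proud of the lid, 0.008 = flush with the lid's top and hard against its stop. It takes about 8 N to push and stays where it is left; it starts 0 to 3 mm down.
- corner_nl_top (a point): Centre of the top face of that corner presser (-x, +y); 43.5 mm from the box's centre line in x, 65 mm from it in y, 90 mm above the shelf when 8 mm proud, 82 mm when flush.
- corner_fr (a joint): Corner presser of the lid at the box's +x, -y corner: a white slab 42 (x) x 70 (y) mm that squeezes the gasket below it. Value = how far it has been pressed down: 0 = 8 mm proud of the lid, 0.008 = flush with the lid's top and hard against its stop. It takes about 8 N to push and stays where it is left; it starts 0 to 3 mm down.
- corner_fr_top (a point): Centre of the top face of that corner presser (+x, -y); 43.5 mm from the box's centre line in x, 65 mm from it in y, 90 mm above the shelf when 8 mm proud, 82 mm when flush.
- corner_fl (a joint): Corner presser of the lid at the box's +x, +y corner: a white slab 42 (x) x 70 (y) mm that squeezes the gasket below it. Value = how far it has been pressed down: 0 = 8 mm proud of the lid, 0.008 = flush with the lid's top and hard against its stop. It takes about 8 N to push and stays where it is left; it starts 0 to 3 mm down.
- corner_fl_top (a point): Centre of the top face of that corner presser (+x, +y); 43.5 mm from the box's centre line in x, 65 mm from it in y, 90 mm above the shelf when 8 mm proud, 82 mm when flush.
- lock_slide (a joint): Position of the lock knob along the box's +y, m. About 0 (within 2 mm) = in the open notch, where it starts (55 mm to the -y side of the box's centre); an end stop is at 0.118. A half-way vent notch is at 0.025. The last notch, the locked one, lies somewhere from 0.078 to 0.106, differs from box to box and cannot be seen: it has to be felt for. Every notch is 14 mm long for a pin 8 mm long. Sliding takes about 1 to 3 N.
- lock_knob (a joint): Height of the lock knob above its lowest place, m: 0 = dropped right down into a notch, 0.009 = its pin rests on the ledge between notches, 0.018 = upper stop. A spring and its weight pull it down with about 3 N, so when free it drops into any notch it passes over; in a notch it cannot move along beyond the 3 mm play either side, whatever the push.
- knob_grip (a point): Point in the lock knob to grip: a steel upright bar, 14 mm thick (box x), 60 mm long (box y), 40 mm tall. The point lies at the middle of its length and thickness, 24 mm above its lower edge, 16 mm below its top; when the knob is down it is 112 mm above the shelf and the bar's lower edge is 2 mm above the ridge. It is taken from above with the fingers on its two long faces, or pushed along from an end face.
- jar: Bystander: chrome twist-top jar, 72 mm across, 125 mm tall. Origin: centre of its underside.
- mug: Bystander: white porcelain mug, 82 mm across (handle extra), 92 mm tall. Origin: centre of its underside.
- cup: Bystander: green silicone cup with stepped sides, 76 mm across the rim, 62 mm tall. Origin: centre of its underside.
- bowl: Bystander: white porcelain bowl, 140 mm across, 55 mm tall. Origin: centre of its underside.
- spoon: Bystander: wooden spoon lying flat, 190 mm long. Origin: middle of its length.
- tin: Bystander: plain metal tin, 74 mm across, 110 mm tall. Origin: centre of its underside.
Things that resemble listed ones, but are neither listed nor needed, are in the scene too. There is more than one size of the noodle_box; the one meant has the size given above.

How it is judged:
By the outcome, as a careful person would: the job done as asked, in the order asked, and still so for the second after the job is handed in, with the robot touching nothing.
It also fails if it takes over 67 s, if anything falls off the work surface, if the arm or the gripper's body presses on something with over 40 N, if the wrist force passes 120 N, or if a joint passes its speed limit or range.

## Working session

There is one attempt and no reset: what is moved stays moved. The work goes in short steps, Python scripts to look and compute and a tool call to move; the robot and the scene stay as the last step left them, time stands still between calls to the robot, and variables do not carry over. Pictures are saved under pics/ and viewed, about 8 in all and at most 12, crops included, and the job is handed in when it is done.

Besides the shell and the picture viewer there is one more tool, called by a JSON object that holds its "name" and its "arguments", one argument or row to a line. move_arm: Moves the arm, as the interface text tells. Its arguments: {"type":"object","properties":{"motion":{"type":"array"},"squeeze":{"type":"number"}},"required":["motion"]}

```bash
mkdir -p pics
cat > h.py <<'E'
import numpy as np, cv2
from bench import observe, grab_frame, calibration, bot, models
def cloud(name, depth, cal=None):
    c=cal or calibration(name); K=np.array(c['mtx']); R=cv2.Rodrigues(np.array(c['rvec'],float))[0]; t=np.array(c['tvec'],float).ravel()
    v,u=np.mgrid[:384,:512]; z=depth
    P=np.stack([(u-K[0,2])/K[0,0]*z,(v-K[1,2])/K[1,1]*z,z],-1)
    W=(P-t)@R; W[z<=0]=np.nan
    return W
def save(n,p): cv2.imwrite('pics/'+n,cv2.cvtColor(p,cv2.COLOR_RGB2BGR))
E
python3 - <<'E'
from h import *
s=observe(); print(s, bot.grip_point_offset)
for n in ['scene','top']:
    p,d=grab_frame(n); save(n+'0.png',p); np.save(n+'0.npy',cloud(n,d))
    for th in ['noodle_box','knob_grip']:
        for m in models.masks_of(n,th):
            W=cloud(n,d)[m['mask']]; print(n,th,round(m['confidence'],2),m['extent'],np.nanmedian(W,0).round(3),np.nanpercentile(W,[3],axis=0).round(3),np.nanpercentile(W,97,axis=0).round(3))
E
```

```text
{'time': 0.0, 'qpos': array([-1.22973732,  0.60012055, -0.00255559,  1.6000948 ,  0.00183832,
        0.94289886, -0.07978582]), 'dq': array([-0.00122655, -0.00049669, -0.00121125,  0.00042554,  0.00021804,
        0.00035019, -0.00100054]), 'tau': array([-2.28080808e-06, -7.65073442e+01,  1.49708133e+00, -2.52356279e+01,
       -5.25788404e-02,  1.70522538e-02,  1.52449957e-04]), 'tool_pos': array([0.29400833, 0.66233492, 0.30187553]), 'ee_rot': array([ 8.38336473e-01,  5.45152622e-01, -5.88739314e-04,  4.80508255e-04]), 'force': array([ 0.8157453 , -0.46234112, -0.48383455]), 'moment': array([0.02326241, 0.00169399, 0.04395156]), 'gripper_width': 0.09292134259678039} 0.0653
scene noodle_box 0.95 [232.1, 165.9, 281.5, 204.3] [0.367 0.029 0.06 ] [[ 0.307 -0.02   0.012]] [0.394 0.117 0.085]
scene noodle_box 0.65 [89.7, 152.2, 198.4, 234.0] [ 0.302 -0.296  0.108] [[ 0.16  -0.413  0.01 ]] [ 0.324 -0.151  0.163]
scene knob_grip 0.78 [100.9, 160.6, 132.3, 183.1] [ 0.241 -0.353  0.154] [[ 0.226 -0.391  0.122]] [ 0.247 -0.315  0.176]
scene knob_grip 0.68 [238.6, 172.5, 250.6, 180.9] [0.352 0.011 0.081] [[ 0.305 -0.008  0.064]] [0.355 0.029 0.092]
scene knob_grip 0.5 [237.2, 203.2, 256.7, 222.0] [ 0.549 -0.099  0.115] [[ 0.54  -0.124  0.092]] [ 0.554 -0.069  0.13 ]
top noodle_box 0.93 [207.9, 209.5, 246.9, 238.0] [0.348 0.051 0.062] [[ 0.305 -0.014  0.052]] [0.391 0.116 0.085]
top noodle_box 0.78 [277.2, 231.4, 364.9, 290.8] [ 0.231 -0.274  0.119] [[ 0.143 -0.403  0.054]] [ 0.316 -0.145  0.17 ]
top noodle_box 0.77 [223.1, 152.4, 282.2, 194.9] [ 0.535 -0.04   0.086] [[ 0.471 -0.136  0.03 ]] [0.601 0.053 0.125]
top knob_grip 0.53 [330.4, 259.1, 359.0, 267.7] [ 0.235 -0.348  0.173] [[ 0.225 -0.389  0.125]] [ 0.245 -0.312  0.179]
```

Run:
```python
import cv2,numpy as np
a=cv2.imread('pics/scene0.png');b=cv2.imread('pics/top0.png')
im=np.vstack([cv2.resize(a[110:290,40:440],(800,360))[:300],cv2.resize(b[120:270,180:400],(440,300)).copy() if 0 else cv2.resize(b[110:300,100:500],(800,380))[:300]])
cv2.imwrite('pics/v1.png',im)
```

```text
(no output)
```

View pics/v1.png

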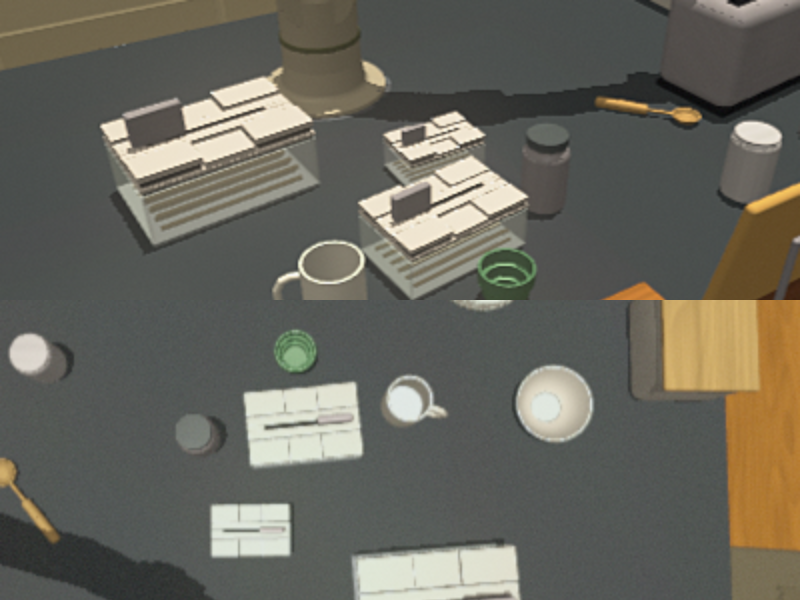

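Run:
```python
from h import *
for n in ['top','scene']:
    W=np.load(n+'0.npy'); 
    p=cv2.imread(f'pics/{n}0.png')
    s=(W[...,0]>.44)&(W[...,0]<.63)&(W[...,1]>-.17)&(W[...,1]<.08)&(W[...,2]>.074)&(W[...,2]<.1)
    # biggest connected comp
    k,l,st,c=cv2.connectedComponentsWithStats(s.astype(np.uint8)); i=1+st[1:,4].argmax(); q=W[l==i]
    print(n,len(q),cv2.minAreaRect((q[:,:2]*1000).astype(np.float32)))
    s2=(W[...,0]>.44)&(W[...,0]<.63)&(W[...,1]>-.17)&(W[...,1]<.08)&(W[...,2]>.105)&(W[...,2]<.14); q=W[s2]; print('knob',len(q),q.mean(0))
    if len(q)>5: print(cv2.minAreaRect((q[:,:2]*1000).astype(np.float32)))
    t=W[(W[...,2]>.14)&(W[...,0]>.15)&(W[...,0]<.9)&(abs(W[...,1])<.9)]
    for b in np.unique((t[:,:2]/.1).round().astype(int),axis=0):
        m=((t[:,:2]/.1).round()==b).all(1)
        if m.sum()>4: print(b/10,m.sum(),t[m,2].max().round(3))
```

```text
top 1912 ((537.6090698242188, -40.14125061035156), (129.8743438720703, 199.86892700195312), 6.512862682342529)
knob 83 [ 0.54279973 -0.09356815  0.12612841]
((543.6754150390625, -93.13272094726562), (14.025818824768066, 58.854156494140625), 6.677689552307129)
[ 0.2 -0.4] 85 0.182
[ 0.2 -0.3] 91 0.181
[0.2 0.2] 1048 0.804
[0.2 0.3] 4038 0.877
[0.2 0.4] 645 0.841
[0.2 0.6] 127 0.393
[0.3 0.4] 57 0.734
[0.3 0.6] 1294 0.423
[0.3 0.7] 504 0.352
[0.3 0.8] 20 0.206
[0.4 0.6] 1004 0.21
[0.4 0.7] 965 0.211
[0.4 0.8] 196 0.21
[0.5 0.6] 189 0.202
[0.5 0.7] 127 0.2
[0.5 0.8] 72 0.198
[ 0.6 -0.8] 318 0.16
[ 0.6 -0.7] 434 0.159
[0.6 0.6] 66 0.181
[0.6 0.7] 908 0.22
[0.6 0.8] 234 0.198
[ 0.7 -0.8] 579 0.161
[ 0.7 -0.7] 810 0.161
[0.7 0.6] 21 0.172
[0.7 0.7] 512 0.203
[0.7 0.8] 88 0.197
[ 0.8 -0.8] 280 0.161
[ 0.8 -0.7] 402 0.16
[0.9 0.2] 502 0.228
[0.9 0.3] 509 0.227
[0.9 0.4] 497 0.229
scene 2070 ((538.0936279296875, -41.975364685058594), (133.50743103027344, 201.862060546875), 6.585422039031982)
knob 206 [ 0.54806814 -0.0977232   0.12036583]
((544.8768920898438, -96.078125), (17.40964126586914, 59.057716369628906), 8.818716049194336)
[ 0.2 -0.4] 224 0.178
[ 0.2 -0.3] 164 0.177
[0.2 0.6] 43 0.533
[0.3 0.6] 1680 0.546
[0.3 0.7] 843 0.545
[0.3 0.8] 101 0.348
[0.4 0.6] 655 0.544
[0.4 0.7] 399 0.546
[0.4 0.8] 301 0.207
[0.4 0.9] 21 0.202
[0.5 0.6] 348 0.204
[0.5 0.7] 281 0.2
[0.5 0.8] 216 0.199
[ 0.6 -0.7] 124 0.155
[0.6 0.6] 112 0.179
[0.6 0.7] 393 0.219
[0.6 0.8] 19 0.195
[ 0.7 -0.7] 364 0.155
[0.7 0.6] 61 0.178
[0.7 0.7] 722 0.216
[0.7 0.8] 27 0.195
[ 0.8 -0.7] 304 0.156
[0.9 0.1] 32 0.217
[0.9 0.2] 879 0.226
[0.9 0.3] 683 0.226
[0.9 0.4] 567 0.227
```

{"name": "move_arm", "arguments": {
  "motion": [
    [0,0,0,0,0,0.05,1],
    [0,0,-5.4,0.022,-0.0625,0,1],
    [0,0,-5.4,0.022,-0.0625,0,1],
    [0,0,-5.4,0.022,-0.0625,0,1],
    [0,0,-5.4,0.022,-0.0625,0,1],
    [0,0,-5.4,0.022,-0.0625,0,1],
    [0,0,-5.4,0.022,-0.0625,0,1],
    [0,0,-5.4,0.022,-0.0625,0,1],
    [0,0,-5.4,0.022,-0.0625,0,1],
    [0,0,-5.4,0.022,-0.0625,0,1],
    [0,0,-5.4,0.022,-0.0625,0,1],
    [0,0,-5.4,0.022,-0.0155,0,1]
  ]
}}

```text
time: 1.8
tool_pos: [0.5239, 0.0533, 0.3533]
ee_rot: [0.999, 0.054, 0.0, 0.0]
force: [-0.5, 1.0, -0.6]
gripper_width: 0.0003
```

```bash
cat > m.py <<'E'
from h import *
from scipy.spatial.transform import Rotation as Ro
def st():
    s=observe(); R=Ro.from_quat(s['ee_rot']).as_matrix()
    print('t',s['time'],'p',np.round(s['tool_pos'],4),'F',np.round(s['force'],1),'w',round(s['gripper_width'],4),'xyaw',np.degrees(np.arctan2(R[1,0],R[0,0])).round(2),'z',R[:,2].round(3))
    return s
E
python3 - <<'E'
from m import *
st(); c=calibration('wrist'); p,d=grab_frame('wrist'); save('w1.png',p); W=cloud('wrist',d,c); np.save('w1.npy',W)
s=(W[...,2]>.073)&(W[...,2]<.1)&(W[...,0]>.44)&(W[...,0]<.63)&(W[...,1]>-.17)&(W[...,1]<.08)
print(s.sum(),cv2.minAreaRect((W[s][:,:2]*1000).astype(np.float32)))
s=(W[...,2]>.11)&(W[...,2]<.14)&(W[...,0]>.44)&(W[...,0]<.63)&(W[...,1]>-.17)&(W[...,1]<.08)
if s.sum(): print(s.sum(),cv2.minAreaRect((W[s][:,:2]*1000).astype(np.float32)))
E
```

```text
t 1.8 p [0.5239 0.0533 0.3533] F [-0.5  1.  -0.6] w 0.0003 xyaw 6.18 z [ 0.001 -0.001 -1.   ]
7261 ((534.5906372070312, -9.574569702148438), (129.23849487304688, 137.56756591796875), 6.606549263000488)
```

View pics/w1.png

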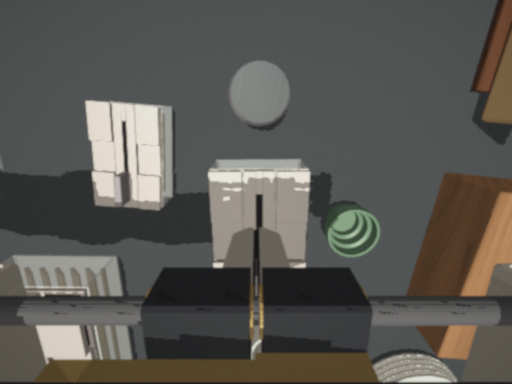

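{"name": "move_arm", "arguments": {
  "motion": [
    [0,0,0.35,0.025,-0.012,-0.05,1],
    [0,0,0,0.0245,-0.0123,-0.05,1],
    [0,0,0,0,0,-0.05,1],
    [0,0,0,0,0,-0.018,1],
    [0,0,0,0,0,0,1]
  ]
}}

```text
time: 2.48
tool_pos: [0.5725, 0.0336, 0.1834]
ee_rot: [0.998, 0.062, -0.001, 0.0]
force: [-0.3, 0.0, 0.5]
gripper_width: 0.0004
```

{"name": "move_arm", "arguments": {
  "motion": [
    [0,0,0,0,0,-0.009,1],
    [0,0,0,0,0,-0.004,1],
    [0,0,0,0,0,-0.003,1],
    [0,0,0,0,0,0,1]
  ]
}}

```text
time: 2.98
tool_pos: [0.5735, 0.0335, 0.1693]
ee_rot: [0.998, 0.061, 0.001, -0.0]
force: [0.3, 0.5, 1.5]
gripper_width: 0.0006
```

{"name": "move_arm", "arguments": {
  "motion": [
    [0,0,0,0,0,-0.002,1],
    [0,0,0,0,0,-0.002,1],
    [0,0,0,0,0,0,1]
  ]
}}

```text
time: 3.35
tool_pos: [0.5734, 0.0335, 0.1663]
ee_rot: [0.998, 0.061, 0.001, -0.0]
force: [-3.6, 1.3, 16.8]
gripper_width: 0.0003
```

{"name": "move_arm", "arguments": {
  "motion": [
    [0,0,0,0,0,-0.002,1],
    [0,0,0,0,0,0,1]
  ]
}}

```text
time: 3.6
tool_pos: [0.5734, 0.0334, 0.1661]
ee_rot: [0.998, 0.061, 0.001, -0.001]
force: [-8.9, 1.1, 38.9]
gripper_width: 0.0003
```

{"name": "move_arm", "arguments": {
  "motion": [
    [0,0,0,0,0,0.022,1],
    [0,0,0,0.005,-0.045,0,1],
    [0,0,0,0.005,-0.045,0,1],
    [0,0,0,0.005,-0.0435,0,1],
    [0,0,0,0,0,0,1],
    [0,0,0,0,0,-0.008,1],
    [0,0,0,0,0,-0.004,1],
    [0,0,0,0,0,-0.004,1],
    [0,0,0,0,0,-0.002,1],
    [0,0,0,0,0,-0.002,1],
    [0,0,0,0,0,0,1]
  ]
}}

```text
time: 4.97
tool_pos: [0.588, -0.0987, 0.1662]
ee_rot: [0.998, 0.062, 0.0, -0.001]
force: [-6.8, 2.3, 23.3]
gripper_width: 0.0004
```

{"name": "move_arm", "arguments": {
  "motion": [
    [0,0,0,0,0,-0.0015,1],
    [0,0,0,0,0,0,1],
    [0,0,0,0,0,0.0515,1],
    [0,0,0,0,0,0.04,1],
    [0,0,0,-0.043,-0.0056,0,1],
    [0,0,0,-0.043,-0.0056,0,1],
    [0,0,0,0,0,0,1],
    [0,0,0,0,0,-0.045,1],
    [0,0,0,0,0,-0.026,1],
    [0,0,0,0,0,0,1]
  ]
}}

```text
time: 6.22
tool_pos: [0.5023, -0.1104, 0.1821]
ee_rot: [0.998, 0.062, -0.002, -0.0]
force: [0.5, 1.1, 0.2]
gripper_width: 0.0005
```

{"name": "move_arm", "arguments": {
  "motion": [
    [0,0,0,0,0,-0.007,1],
    [0,0,0,0,0,-0.004,1],
    [0,0,0,0,0,-0.004,1],
    [0,0,0,0,0,-0.002,1],
    [0,0,0,0,0,-0.002,1],
    [0,0,0,0,0,0,1]
  ]
}}

```text
time: 6.98
tool_pos: [0.5027, -0.1113, 0.1663]
ee_rot: [0.998, 0.061, 0.001, -0.0]
force: [-2.5, 0.8, 17.0]
gripper_width: 0.0004
```

{"name": "move_arm", "arguments": {
  "motion": [
    [0,0,0,0,0,-0.002,1],
    [0,0,0,0,0,0,1],
    [0,0,0,0,0,0.023,1],
    [0,0,0,-0.005,0.0435,0,1],
    [0,0,0,-0.005,0.0435,0,1],
    [0,0,0,-0.005,0.0435,0,1],
    [0,0,0,0,0,0,1],
    [0,0,0,0,0,-0.008,1],
    [0,0,0,0,0,-0.004,1],
    [0,0,0,0,0,-0.004,1],
    [0,0,0,0,0,-0.004,1],
    [0,0,0,0,0,0,1]
  ]
}}

```text
time: 8.48
tool_pos: [0.4872, 0.0178, 0.1663]
ee_rot: [0.998, 0.06, 0.0, -0.0]
force: [-2.8, -0.4, 14.9]
gripper_width: 0.0004
```

{"name": "move_arm", "arguments": {
  "motion": [
    [0,0,0,0,0,-0.002,1],
    [0,0,0,0,0,0,1]
  ]
}}

```text
time: 8.72
tool_pos: [0.4872, 0.0177, 0.166]
ee_rot: [0.998, 0.06, 0.001, -0.001]
force: [-8.9, -1.2, 45.2]
gripper_width: 0.0005
```

{"name": "move_arm", "arguments": {
  "motion": [
    [0,0,0,0,0,0.06,1],
    [0,0,0,0,0.04,0.06,-1],
    [0,0,0,0,0.06,0.03,-1],
    [0,0,0,0,0.05,0,-1],
    [0,0,0,0,0,0,-1]
  ]
}}

```text
time: 9.35
tool_pos: [0.4872, 0.163, 0.3036]
ee_rot: [0.998, 0.064, 0.0, -0.001]
force: [-0.3, -0.7, 0.1]
gripper_width: 0.036
```

Run:
```python
from m import *
s=st(); c=np.array([.5376,-.0405]); th=np.radians(6.55); A=np.array([[np.cos(th),-np.sin(th)],[np.sin(th),np.cos(th)]])
for n in ['wrist','top','scene']:
    cal=calibration(n); p,d=grab_frame(n); save(n+'2.png',p); W=cloud(n,d,cal); B=(W[...,:2]-c)@A; z=W[...,2]
    for nm,x,y in [('nr',-1,-1),('nl',-1,1),('fr',1,-1),('fl',1,1),('midn',-1,0),('midf',1,0)]:
        m=(abs(B[...,0]-x*.0435)<.014)&(abs(B[...,1]-y*.065)<(.027 if y else .02))&(z>.06)&(z<.1)
        print(n,nm,m.sum(),np.median(z[m]).round(4) if m.sum() else '')
    m=(abs(B[...,0])<.03)&(abs(B[...,1])<.1)&(z>.12)&(z<.135)
    print('knob',m.sum(),np.median(B[m],0).round(4) if m.any() else '',z[m].mean().round(4) if m.any() else '')
```

```text
t 9.35 p [0.4872 0.163  0.3036] F [-0.3 -0.7  0.1] w 0.036 xyaw 7.31 z [ 0.     0.001 -1.   ]
wrist nr 43 0.0818
wrist nl 475 0.082
wrist fr 22 0.0816
wrist fl 0 
wrist midn 447 0.082
wrist midf 132 0.082
knob 0  
top nr 117 0.0823
top nl 119 0.082
top fr 113 0.0824
top fl 118 0.0825
top midn 87 0.0823
top midf 86 0.0829
knob 70 [-0.0003 -0.0544] 0.1276
scene nr 69 0.0831
scene nl 95 0.0834
scene fr 139 0.083
scene fl 115 0.0835
scene midn 26 0.0833
scene midf 93 0.0833
knob 116 [ 0.0046 -0.0572] 0.127
```

{"name": "move_arm", "arguments": {
  "motion": [
    [0,0,-0.7,0.0113,-0.0515,0,-1],
    [0,0,0,0.0113,-0.0515,0,-1],
    [0,0,0,0.0113,-0.0515,0,-1],
    [0,0,0,0.0113,-0.0515,0,-1],
    [0,0,0,0.0113,-0.0515,0,-1],
    [0,0,0,0,0,-0.04,-1],
    [0,0,0,0,0,0,-1],
    [0,0,0,0,0,0,-1]
  ]
}}

```text
time: 10.5
tool_pos: [0.5434, -0.0984, 0.2642]
ee_rot: [0.999, 0.055, -0.0, 0.0]
force: [0.5, 0.4, 0.0]
gripper_width: 0.0931
```

Run:
```python
from m import *
s=st(); print((np.array([.5438,-.0945,.1773])-s['tool_pos']).round(4))
p,d=grab_frame('wrist'); save('w3.png',p)
```

```text
t 10.5 p [ 0.5434 -0.0984  0.2642] F [0.5 0.4 0. ] w 0.0931 xyaw 6.25 z [-0.001 -0.    -1.   ]
[ 0.0004  0.0039 -0.0869]
```

View pics/w3.png

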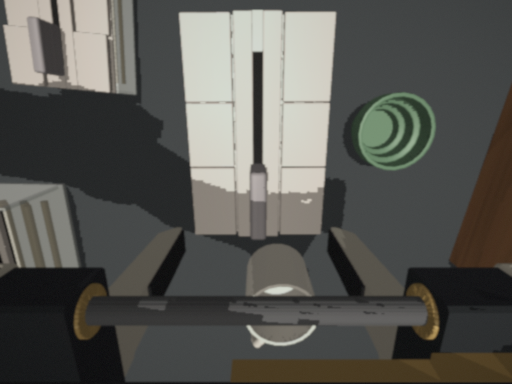

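{"name": "move_arm", "arguments": {
  "motion": [
    [0,0,0.3,0.0004,0.004,-0.045,-1],
    [0,0,0,0,0,-0.03,-1],
    [0,0,0,0,0,-0.012,-1],
    [0,0,0,0,0,0,-1],
    [0,0,0,0,0,0,1],
    [0,0,0,0,0,0,1],
    [0,0,0,0,0,0,1],
    [0,0,0,0,0,0,1],
    [0,0,0,0,0,0,1],
    [0,0,0,0,0,0,1]
  ],
  "squeeze": 25
}}

```text
time: 11.8
tool_pos: [0.544, -0.0939, 0.1766]
ee_rot: [0.998, 0.058, -0.0, 0.0]
force: [-1.2, 0.2, 0.6]
gripper_width: 0.0374
```

{"name": "move_arm", "arguments": {
  "motion": [
    [0,0,0,0,0,0,1],
    [0,0,0,0,0,0,1],
    [0,0,0,0,0,0,1],
    [0,0,0,0,0,0,1]
  ]
}}

```text
time: 12.3
tool_pos: [0.5444, -0.0938, 0.1767]
ee_rot: [0.998, 0.058, 0.0, 0.0]
force: [2.0, 0.3, -0.8]
gripper_width: 0.0137
```

{"name": "move_arm", "arguments": {
  "motion": [
    [0,0,0,0,0,0.005,1],
    [0,0,0,0,0,0.005,1],
    [0,0,0,0,0,0.004,1],
    [0,0,0,0,0,0,1]
  ]
}}

```text
time: 12.8
tool_pos: [0.5443, -0.0938, 0.1911]
ee_rot: [0.998, 0.058, 0.0, 0.0]
force: [2.8, 0.4, -3.0]
gripper_width: 0.0137
```

```bash
cat > k.py <<'E'
from m import *
s=st(); c=np.array([.5376,-.0405]); th=np.radians(6.55); A=np.array([[np.cos(th),-np.sin(th)],[np.sin(th),np.cos(th)]])
print('tcp box xy',((s['tool_pos'][:2]-c)@A).round(4))
p,d=grab_frame('scene'); save('s.png',p)
for n in ['top','scene']:
    p,d=grab_frame(n); W=cloud(n,d); B=(W[...,:2]-c)@A; z=W[...,2]
    m=(abs(B[...,0])<.03)&(abs(B[...,1])<.1)&(z>.1)&(z<.16); print(n,m.sum(),z[m].max() if m.any() else '',np.median(B[m],0) if m.any() else '')
E
python3 k.py; python3 -c "
import cv2;a=cv2.imread('pics/s.png')[130:250,180:340];cv2.imwrite('pics/v4.png',cv2.resize(a,(640,480),interpolation=2))"
```

```text
t 12.8 p [ 0.5443 -0.0938  0.1911] F [ 2.8  0.4 -3. ] w 0.0137 xyaw 6.62 z [ 0.001 -0.    -1.   ]
tcp box xy [ 0.0006 -0.0537]
top 0  
scene 297 0.1599087503264001 [ 0.00620816 -0.06265458]
```

View pics/v4.png

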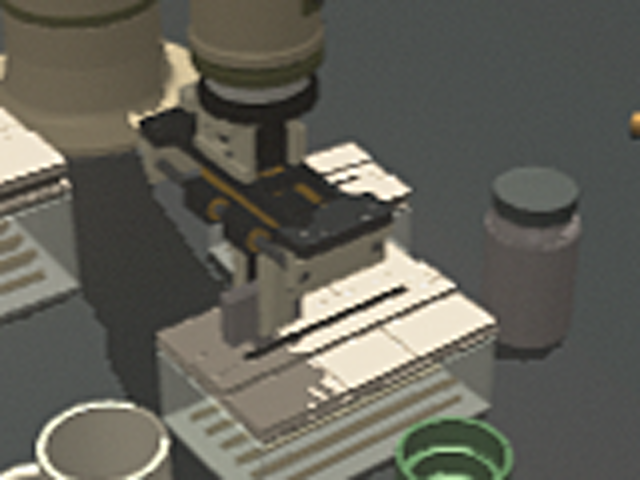

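{"name": "move_arm", "arguments": {
  "motion": [
    [0,0,0,-0.001,0.0083,0,1],
    [0,0,0,-0.001,0.0083,0,1],
    [0,0,0,-0.001,0.0083,0,1],
    [0,0,0,-0.0009,0.0083,0,1],
    [0,0,0,-0.001,0.0083,0,1],
    [0,0,0,-0.0009,0.0083,0,1],
    [0,0,0,-0.0009,0.0083,0,1],
    [0,0,0,-0.0009,0.0083,0,1],
    [0,0,0,0,0,0,1]
  ]
}}

```text
time: 14.08
tool_pos: [0.5366, -0.026, 0.1907]
ee_rot: [0.998, 0.059, 0.0, -0.0]
force: [5.4, 2.0, -3.7]
gripper_width: 0.0142
```

{"name": "move_arm", "arguments": {
  "motion": [
    [0,0,0,0,0,-0.003,1],
    [0,0,0,0,0,-0.003,1],
    [0,0,0,0,0,0,1]
  ]
}}

```text
time: 14.45
tool_pos: [0.5368, -0.0269, 0.1853]
ee_rot: [0.998, 0.058, 0.0, -0.0]
force: [2.6, 2.5, 10.1]
gripper_width: 0.0137
```

{"name": "move_arm", "arguments": {
  "motion": [
    [0,0,0,-0.0002,0.002,0,1],
    [0,0,0,-0.0002,0.002,0,1],
    [0,0,0,-0.0002,0.002,0,1],
    [0,0,0,0,0,0,1]
  ]
}}

```text
time: 14.95
tool_pos: [0.5363, -0.0232, 0.1855]
ee_rot: [0.998, 0.057, 0.001, 0.001]
force: [3.3, -5.6, 7.4]
gripper_width: 0.0135
```

{"name": "move_arm", "arguments": {
  "motion": [
    [0,0,0,-0.0003,0.002,0,1],
    [0,0,0,-0.0002,0.002,0,1],
    [0,0,0,0,0,0,1]
  ]
}}

```text
time: 15.32
tool_pos: [0.5358, -0.0193, 0.1854]
ee_rot: [0.998, 0.057, 0.001, 0.001]
force: [2.8, -5.7, 7.6]
gripper_width: 0.0141
```

{"name": "move_arm", "arguments": {
  "motion": [
    [0,0,0,-0.0003,0.002,0,1],
    [0,0,0,-0.0002,0.002,0,1],
    [0,0,0,0,0,0,1]
  ]
}}

```text
time: 15.7
tool_pos: [0.5354, -0.0153, 0.1855]
ee_rot: [0.998, 0.057, 0.001, 0.001]
force: [2.8, -6.3, 7.7]
gripper_width: 0.0138
```

{"name": "move_arm", "arguments": {
  "motion": [
    [0,0,0,-0.0003,0.002,0,1],
    [0,0,0,-0.0002,0.002,0,1],
    [0,0,0,0,0,0,1]
  ]
}}

```text
time: 16.08
tool_pos: [0.5349, -0.0113, 0.1855]
ee_rot: [0.998, 0.057, 0.001, 0.001]
force: [3.4, -6.1, 7.9]
gripper_width: 0.0137
```

{"name": "move_arm", "arguments": {
  "motion": [
    [0,0,0,-0.0002,0.002,0,1],
    [0,0,0,-0.0002,0.002,0,1],
    [0,0,0,0,0,0,1]
  ]
}}

```text
time: 16.45
tool_pos: [0.5345, -0.0073, 0.1855]
ee_rot: [0.998, 0.057, 0.001, 0.001]
force: [3.6, -5.8, 7.5]
gripper_width: 0.0137
```

Now about 0.088; the knob is still on the ledge, so I keep going.

{"name": "move_arm", "arguments": {
  "motion": [
    [0,0,0,-0.0003,0.002,0,1],
    [0,0,0,-0.0002,0.002,0,1],
    [0,0,0,0,0,0,1]
  ]
}}

```text
time: 16.82
tool_pos: [0.534, -0.0033, 0.1855]
ee_rot: [0.998, 0.057, 0.001, 0.001]
force: [3.1, -6.7, 7.4]
gripper_width: 0.0136
```

{"name": "move_arm", "arguments": {
  "motion": [
    [0,0,0,-0.0003,0.002,0,1],
    [0,0,0,-0.0002,0.002,0,1],
    [0,0,0,0,0,0,1]
  ]
}}

```text
time: 17.2
tool_pos: [0.5335, 0.0008, 0.1854]
ee_rot: [0.998, 0.057, 0.001, 0.001]
force: [3.1, -6.7, 7.0]
gripper_width: 0.014
```

{"name": "move_arm", "arguments": {
  "motion": [
    [0,0,0,-0.0002,0.002,0,1],
    [0,0,0,-0.0002,0.002,0,1],
    [0,0,0,0,0,0,1]
  ]
}}

```text
time: 17.58
tool_pos: [0.533, 0.0056, 0.1851]
ee_rot: [0.998, 0.057, 0.001, 0.001]
force: [4.6, -3.0, 2.5]
gripper_width: 0.0141
```

{"name": "move_arm", "arguments": {
  "motion": [
    [0,0,0,-0.0003,0.002,0,1],
    [0,0,0,-0.0002,0.002,0,1],
    [0,0,0,0,0,0,1]
  ]
}}

```text
time: 17.95
tool_pos: [0.5324, 0.0107, 0.1847]
ee_rot: [0.998, 0.058, 0.0, 0.0]
force: [5.6, 0.1, -2.7]
gripper_width: 0.014
```

{"name": "move_arm", "arguments": {
  "motion": [
    [0,0,0,0,0,-0.002,1],
    [0,0,0,0,0,-0.002,1],
    [0,0,0,0,0,0,1]
  ]
}}

```text
time: 18.32
tool_pos: [0.5325, 0.0106, 0.1805]
ee_rot: [0.998, 0.058, 0.0, 0.0]
force: [4.6, 0.7, -3.6]
gripper_width: 0.0139
```

Dropping freely into the notch. Lower it the rest of the way, then release.

{"name": "move_arm", "arguments": {
  "motion": [
    [0,0,0,0,0,-0.002,1],
    [0,0,0,0,0,-0.0015,1],
    [0,0,0,0,0,0,1]
  ]
}}

```text
time: 18.7
tool_pos: [0.5325, 0.0107, 0.1771]
ee_rot: [0.998, 0.058, 0.0, 0.0]
force: [6.0, 0.9, -2.9]
gripper_width: 0.0138
```

{"name": "move_arm", "arguments": {
  "motion": [
    [0,0,0,0,0,0,-1],
    [0,0,0,0,0,0,-1],
    [0,0,0,0,0,0,-1],
    [0,0,0,0,0,0,-1],
    [0,0,0,0,0,0,-1],
    [0,0,0,0,0,0,-1],
    [0,0,0,0,0,0.03,-1],
    [0,0,0,0,0,0.06,-1],
    [0,0,0,0,0.06,0.04,-1],
    [0,0,0,0,0.06,0,-1],
    [0,0,0,0,0.06,0,-1],
    [0,0,0,0,0,0,-1]
  ]
}}

```text
time: 20.2
tool_pos: [0.5314, 0.1881, 0.3014]
ee_rot: [0.998, 0.062, -0.0, -0.001]
force: [-0.7, -0.2, -0.2]
gripper_width: 0.0933
```

Run:
```python
from m import *
s=st(); c=np.array([.5376,-.0405]); th=np.radians(6.55); A=np.array([[np.cos(th),-np.sin(th)],[np.sin(th),np.cos(th)]])
for n in ['top','scene','wrist']:
    cal=calibration(n); p,d=grab_frame(n); save(n+'5.png',p); W=cloud(n,d,cal); B=(W[...,:2]-c)@A; z=W[...,2]
    m=(abs(B[...,0])<.03)&(abs(B[...,1])<.1)&(z>.115)&(z<.15)
    if m.any(): print(n,m.sum(),'z',np.percentile(z[m],[50,95]).round(4),cv2.minAreaRect((B[m]*1000).astype(np.float32)))
    for nm,x,y in [('nr',-1,-1),('nl',-1,1),('fr',1,-1),('fl',1,1)]:
        m=(abs(B[...,0]-x*.0435)<.014)&(abs(B[...,1]-y*.065)<.027)&(z>.06)&(z<.1)
        print(n,nm,m.sum(),np.median(z[m]).round(4) if m.sum() else '')
    for th_ in ['mug','cup','jar'] if n=='top' else []:
        for q in models.masks_of(n,th_)[:1]:
            e=q['mask']; print(th_,np.nanmedian(W[e],0).round(3),np.nanmedian(np.load('top0.npy')[e],0).round(3))
a=cv2.imread('pics/scene5.png')[130:250,180:340];cv2.imwrite('pics/v5.png',cv2.resize(a,(640,480),interpolation=2))
```

```text
t 20.2 p [0.5314 0.1881 0.3014] F [-0.7 -0.2 -0.2] w 0.0933 xyaw 7.08 z [-0.     0.001 -1.   ]
top 77 z [0.1277 0.1316] ((-0.1386117935180664, 51.695472717285156), (59.510311126708984, 13.950084686279297), 89.2014389038086)
top nr 116 0.0832
top nl 118 0.0826
top fr 117 0.0823
top fl 114 0.0819
mug [ 0.587 -0.235  0.026] [ 0.587 -0.235  0.027]
cup [ 0.682 -0.024  0.029] [ 0.683 -0.024  0.027]
jar [0.511 0.144 0.124] [0.51  0.144 0.124]
scene 127 z [0.1268 0.1307] ((1.2338266372680664, 49.44908142089844), (15.670819282531738, 59.4835205078125), 0.8299680948257446)
scene nr 118 0.0832
scene nl 17 0.0842
scene fr 137 0.0832
scene fl 111 0.0835
wrist 416 z [0.1277 0.1288] ((0.6661872863769531, 47.10791015625), (49.47903060913086, 13.85753345489502), 89.26528930664062)
wrist nr 342 0.082
wrist nl 267 0.082
wrist fr 0 
wrist fl 261 0.082
```

View pics/v5.png

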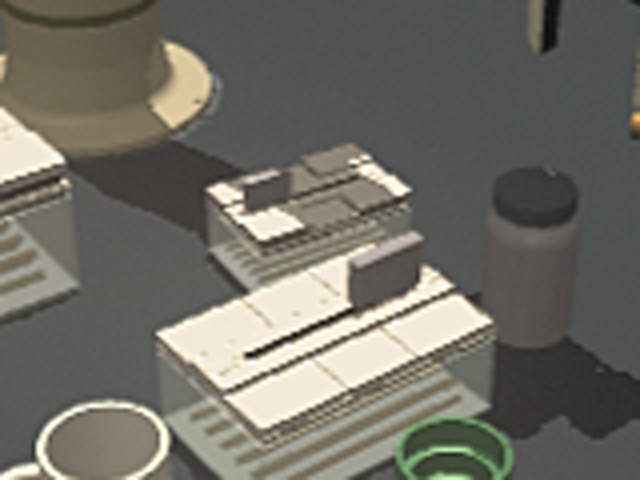

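```bash
python3 -c "
from bench import bot; print(bot.close_job())"
```

```text
the job is handed in; nothing more can be done
None
```

The noodle box is sealed and the job is handed in, at about 20 s of the 67 s allowed. No verdict was given.

- **Corners:** I pressed them one by one (+x+y, +x−y, −x−y, −x+y), each to its hard stop. The last checks put them level with the lid: 82 mm in the wrist picture, where the +x−y corner was out of view, and 82–84 mm in the top and scene pictures.
- **Lock knob:** I gripped it, lifted it about 14 mm out of the open notch and carried it past the half-way notch. I then lowered it onto the ledge and slid it along until the support force vanished, at about 0.106 m. It went down 8 mm with no resistance before I let go.
- **After release:** The top and wrist pictures put the knob's top at 127.7 mm, against 127.6 mm when it was down at the start. The slide reads about 0.1067 m from the top picture and 0.1045 m from the scene picture, so the cameras disagree by about 2 mm. Both fit the last notch within its 3 mm play.
- **Other things:** The mug, cup and jar are within 1 mm of where they were. I did not measure the bowl, spoon and tin again, but the arm did not go near them. The arm ended clear of everything, with the gripper open.

The hardest press was on the −x+y corner, 45 N at the wrist. That is over the 40 N limit for the arm or gripper body, but it was on the fingertips. It is well under the 120 N wrist limit.

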